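# Set the bottle guide by its thumbwheel

### The job

Set the bottle guide for the next bottles: roll the knurled brass wheel under a fingertip until the gap has closed so far that the tip of the jaw's black pointer stands within the red gauge clip's width on the white scale, then take the hand away. Do not pinch the wheel or reach over its sides, do not push the jaw or the clip by hand, and leave the bottles and the other things on the table where they stand.

Things in the scene. Friction and masses are not known exactly. Their poses are not given: they have to be found in the camera images.
- guide: Bottle guide bolted to the table: blue metal plate 150 (x) by 270 mm (y), 10 thick. At its -y end a fixed wooden fence (inner face y = -75 mm, top at 65), then a sliding jaw, the brass wheel at the +y end; along the +x side a white scale rail 30 mm wide, top at 32. Origin at table height; z up, y points from fence to wheel. Place and yaw (up to 0.35 rad) vary.
- thumbwheel: Knurled brass wheel, radius 36 mm, 22 wide, upright on a level axle along the guide's x. Origin at its centre, 50 mm above the table, at (-10, 105) mm in the guide's frame; its y and z axes turn with it. Rolling its top towards the guide's -y closes the gap, the other way opens it: 1 mm of jaw per 3 mm rolled at the rim. Friction 1.1 N at the rim; it stays where left.
- wheel_top (a point): Highest point of the wheel's rim, mid-width, 86 mm above the table; fixed to the guide, axes as the guide's. Grey cheeks (60 mm long in y, 6 thick, 3 mm beside each face of the wheel) reach up to 76 mm, so only the top 10 mm of the wheel stand free. The wheel is rigid; 5 to 10 N of fingertip pressed down here drives it by friction.
- jaw: Sliding wooden jaw: plate 90 mm (x) by 12 (y), top at 65 mm. Origin on its inner face, at table height; axes as the guide's. It slides along the guide's y, driven by the wheel; its inner face can go from y = 45 mm (fully open) to -10 mm. It starts 0 to 10 mm from fully open.
- pointer (a point): Tip of the jaw's thin black pointer (2 mm wide), on top of the white scale rail, 36 mm above the table; it moves along the guide's y with the jaw. Axes as the guide's.
- mark (a point): Middle of the inner end of the red gauge clip, 36 mm above the table on the white scale rail, beside the pointer's path. The clip is 8 mm wide in y, 16 long; its place varies, always 10 to 45 mm further to -y than the pointer's start. The pointer is set when its tip is level with this point in the guide's y; nothing blocks it there. Axes as the guide's.
- bottle_clear: Clear swing-top bottle, 62 mm diameter, 199 mm tall, loose, standing beyond the fence; origin under its foot.
- bottle_green: Green swing-top bottle, 62 mm diameter, 199 mm tall, loose, standing beyond the wheel's end of the guide, about 200 mm from the wheel; origin under its foot.
- jar: Amber jar with a red lid, 60 mm diameter, 70 mm tall, loose, on the robot's side of the guide; origin under its foot.
- funnel: Small aluminium funnel standing on its mouth, 72 mm diameter, 65 mm tall, loose, on the far side of the guide; origin under it.
- label_roll: Roll of paper labels lying flat, 60 mm diameter, 30 mm tall, loose, on the robot's side of the guide; origin under it.
- stopper: White ceramic stopper, 28 mm diameter, 25 mm tall, loose, on the robot's side of the guide near the wheel; origin under it.
- brush: Brush lying on the table to the robot's right, loose; origin under it.

How it is judged (in metres and radians):
On the way, in this order (a step that is already met when the one before it is completed fails the run):
1. a fingertip presses on the wheel (contact force between the fingers and thumbwheel above 0.5 N), for 0.2 s.
2. the pointer stands within the red clip's width (y of pointer in the frame of mark between -0.0043 and 0.0043 m), for 0.2 s.
At the end, for the whole second after the job is handed in: The jaw is at rest with the pointer's tip within 4.3 mm of the middle of the red clip (8 mm wide), measured along the scale (all of step 2 and linear speed of jaw below 0.003 m/s); the robot touches nothing.
It fails at once if the jaw is touched or pushed by hand (over 1 N) (contact force between any of the fingers, the arm and jaw above 1 N).
It fails at once if the red gauge clip is moved (over 2 mm along the scale) (distance of mark from where it was at the start of the episode above 0.002 m).
It fails at once if the fingers reach down over the wheel's sides as for a pinch (grasp point under 10 mm above the wheel's top and within 18 mm of it sideways) (z of the grasp point in the frame of wheel_top below 0.01 m and horizontal distance between the grasp point and wheel_top below 0.018 m).
It fails at once if a bottle, the jar, funnel, label roll, stopper or brush is moved or lifted (over 15 mm) (distance of any of bottle_clear, bottle_green, jar, funnel, label_roll, stopper, brush from where it was at the start of the episode above 0.015 m).
It also fails if it takes over 69 s, if anything falls off the work surface, if the arm or the gripper's body presses on something with over 40 N, if the wrist force passes 120 N, or if a joint passes its speed limit or range.

### The arm

A 6-joint arm with a two-finger parallel gripper is mounted at the origin on the work surface. World frame = base frame: x ahead of the robot, y to its left, z up, the work surface at z = 0. Lengths are in m, angles in degrees, forces in N, time in s.
With the tool pointing down it reaches from about 0.325 to 0.775 m from the base axis. Payload 5.5 kg.
Tool frame: the origin (TCP) lies at the centre of the arm's flange, where the gripper is bolted on; the fingertips stand 182 mm ahead of it and the grasp point (between the pads) lies 163 mm ahead of it; z points along the fingers, y is the direction in which the jaws open and shut (so a half turn about z gives the same grasp; the last joint's range is limited). The gripper opens to 88 mm and grips with 3 to 60 N. Pads are 20 mm wide; open, the fingers measure 115 mm over their backs; the gripper's body (75 mm by 178 mm) begins 61 mm behind the grasp point.
Start: joints at [63.845, 5.22, 70.514, -0, 104.267, -3.249], TCP at [0.234, 0.553, 0.405] pointing down, gripper open.
Joint ranges: [-164.24, 164.24], [-49.07, 125.15], [9.68, 141.18], [-86.29, 266.29], [3.28, 154.24], [-151.56, 151.56]. Speed limits (degrees/s): [147.25, 147.25, 172.46, 180, 180, 180].

### API

Orientations are given as [roll, pitch, yaw] about the fixed x, y, z axes, in that order (R = Rz(yaw) Ry(pitch) Rx(roll)).
In Python, from station import r gives the robot as it stands. The module is installed in compiled form; this text tells all that it offers. Calls block until the motion is done:
- r.reach(position, orientation): joint-space move of the TCP to a pose.
- r.servo_line(position, rotation=None, speed=0.15): straight line of the TCP; rotation=None keeps the orientation; speed is the mean speed in m/s.
- r.move_joints(angles): joint-space move.
- r.let_go() and r.grab(squeeze=None): open the fingers fully, or close them until they stop; squeeze is the grip in N (None keeps the last).
- r.wait(seconds).
- r.inverse_kinematics(position, orientation): joint angles nearest the present ones, or None.
- r.sense(): the state.
- r.snapshot(name): name is "side" or "top" or "wrist"; returns a dict with "frame" (420x560x3 uint8, red, green, blue), "fx", "fy", "cx", "cy" (pixels), "dist_coeffs" ([k1, k2, p1, p2, k3] as OpenCV has them; the pictures are not rectified), "R" (3x3) and "t" (3): a world point X has camera coordinates R X + t. Camera axes: x right, y down, z forward; pixel columns grow to the right and rows downward; lengths in m; the calibration is good to about 2 mm. A picture is of the moment at which its call begins. There is no depth.
A pose or a line that the arm cannot do raises r.IKError and nothing moves.
- r.hand_in(): hands the job in, once; it reports no verdict.
The state is a dict: "clock": time; "joints": joint angles; "joint_vel": joint speeds; "joint_torque": joint torques, N m; "tcp_pos": TCP position; "orientation": TCP orientation; "contact_force": force on the tool from outside, world axes, zero at the start; "torque": the same for the moment, N m; "opening": finger opening in m.
Only numpy, scipy, OpenCV 4.12 (cv2) and the standard library are available. Lean on these libraries where they do the work, as an engineer would, in place of code of your own. Each camera call takes 0.05 s, during which the arm holds its last target. There are 200 camera calls.

## Working session

There is one attempt and no reset: what is moved stays moved. The work goes in short steps, each a Python script; the robot and the scene stay as the last script left them, time stands still between calls to the robot, and variables do not carry over. Pictures are saved under pics/ and viewed, about 8 in all and at most 12, crops included, and the job is handed in when it is done.

```bash
mkdir -p pics; cat > h.py <<'E'
import numpy as np, cv2
from station import r
def snap(n,f):
    s=r.snapshot(n); cv2.imwrite(f'pics/{f}.png',s['frame'][...,::-1]); 
    s['K']=np.array([[s['fx'],0,s['cx']],[0,s['fy'],s['cy']],[0,0,1.]]); s['D']=np.array(s['dist_coeffs'],float)
    s['R']=np.array(s['R']); s['t']=np.array(s['t']); return s
def ray(s,uv,z):
    p=cv2.undistortPoints(np.array(uv,float).reshape(-1,1,2),s['K'],s['D']).reshape(-1,2)
    d=np.c_[p,np.ones(len(p))]@s['R']; c=-s['R'].T@s['t']
    return c+d*((z-c[2])/d[:,2:])
def proj(s,X):
    return cv2.projectPoints(np.array(X,float).reshape(-1,1,3),cv2.Rodrigues(s['R'])[0],s['t'],s['K'],s['D'])[0].reshape(-1,2)
E
python3 - <<'E'
from h import *
import pickle
S={n:snap(n,n+'0') for n in('top','side','wrist')}
pickle.dump(S,open('s0.pkl','wb'))
for n,s in S.items(): print(n,-s['R'].T@s['t'],s['R'][2],s['fx'])
a=np.hstack([S['top']['frame'],S['side']['frame']])
print(r.sense())
E
```

```text
top [ 0.47201704 -0.02695375  1.19453969] [ 0.08260737  0.00697986 -0.99655773] 390.25418525948055
side [-0.02639259 -0.71821392  0.69454727] [ 0.51920466  0.65004672 -0.55485654] 461.2645120924312
wrist [0.15744548 0.58502864 0.38376154] [ 0.27253271 -0.11746742 -0.95494886] 327.54832458274944
{'clock': 0.15, 'joints': array([ 6.38451819e+01,  5.25210739e+00,  7.05656091e+01, -8.10848573e-04,
        1.04265257e+02, -3.25112744e+00]), 'joint_vel': array([ 0.02747432, -0.09284621, -0.17876608,  0.06213186,  0.10603066,
        0.0216237 ]), 'joint_torque': array([ 1.86919518e-03, -4.47041917e+01, -4.06909561e+01,  6.98735914e-02,
        2.74092687e-02, -1.10182368e-04]), 'tcp_pos': array([0.2335584 , 0.55272732, 0.40378199]), 'orientation': array([-1.79917116e+02, -3.92073532e-03,  1.57096107e+02]), 'contact_force': array([ 1.19920312, -0.01897884,  0.35680399]), 'torque': array([-0.04442417, -0.00407198,  0.00788235]), 'opening': 0.08819266477550326}
```

View pics/top0.png

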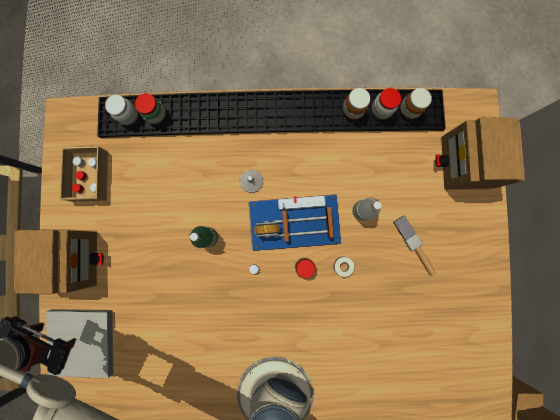

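View pics/side0.png

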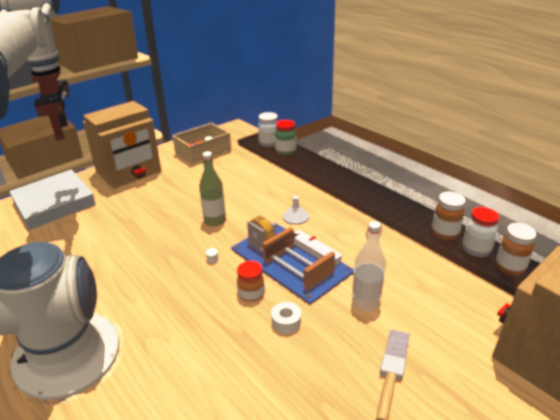

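The top view shows the blue guide around (295,222), with the wheel at its left end (267,229), the white rail along its upper edge and the red clip near (295,200). The side view agrees on the layout. Next I'll fit the plate and cross-check it.

```bash
cat >> h.py <<'E'
def guide(s,roi=None):
    h=cv2.cvtColor(s['frame'],cv2.COLOR_RGB2HSV)
    m=cv2.inRange(h,(100,120,40),(125,255,255))
    if roi: k=np.zeros_like(m); k[roi[1]:roi[3],roi[0]:roi[2]]=255; m&=k
    ys,xs=np.nonzero(m)
    P=ray(s,np.c_[xs,ys],0.01)[:,:2]
    (c,sz,a)=cv2.minAreaRect((P*1000).astype(np.float32))
    b=cv2.boxPoints((c,sz,a))/1000
    e=b[1]-b[0]; f=b[2]-b[1]; e=e if np.linalg.norm(e)>np.linalg.norm(f) else f
    e=e*np.sign(e[1]); yaw=np.arctan2(-e[0],e[1])
    return np.array(c)/1000,yaw,sz
def G(c,yaw,p):
    p=np.atleast_2d(np.array(p,float)); R=np.array([[np.cos(yaw),-np.sin(yaw)],[np.sin(yaw),np.cos(yaw)]])
    return np.c_[p[:,:2]@R.T+c,p[:,2]]
E
python3 - <<'E'
from h import *
import pickle
S=pickle.load(open('s0.pkl','rb'))
c,yaw,sz=guide(S['top'],(230,180,360,270)); print(c,np.degrees(yaw),sz)
# plate y centre in guide frame: unknown; fence inner -75, wheel 105 
s=S['top']; h=cv2.cvtColor(s['frame'],cv2.COLOR_RGB2HSV)
m=cv2.inRange(h,(0,150,120),(6,255,255)); k=m[190:215,270:340]; ys,xs=np.nonzero(k)
print('clip',xs.mean()+270,ys.mean()+190,len(xs),ray(s,[xs.mean()+270,ys.mean()+190],.036))
wt=proj(s,G(c,yaw,[(-.01,.105,.086)])); print('wheeltop px',wt)
im=s['frame'][...,::-1][185:260,240:350].copy()
for p in proj(s,G(c,yaw,[(-.01,.105,.086),(-.045,-.075,.065),(.045,-.075,.065),(.075,.135,.01),(-.075,-.135,.01)])): print(p)
cv2.imwrite('pics/c1.png',cv2.resize(im,None,fx=7,fy=7,interpolation=cv2.INTER_CUBIC))
E
```

```text
[ 0.52195667 -0.06894641] 3.6526701 (147.11801147460938, 265.8769836425781)
clip 294.6 199.1 10 [[ 0.58965944 -0.06926432  0.036     ]]
wheeltop px [[259.05768435 227.5524213 ]]
[259.05768435 227.5524213 ]
[322.50476818 234.70966532]
[319.71389522 203.79524641]
[248.5096952  201.30346175]
[341.14958136 243.12376247]
```

View pics/c1.png

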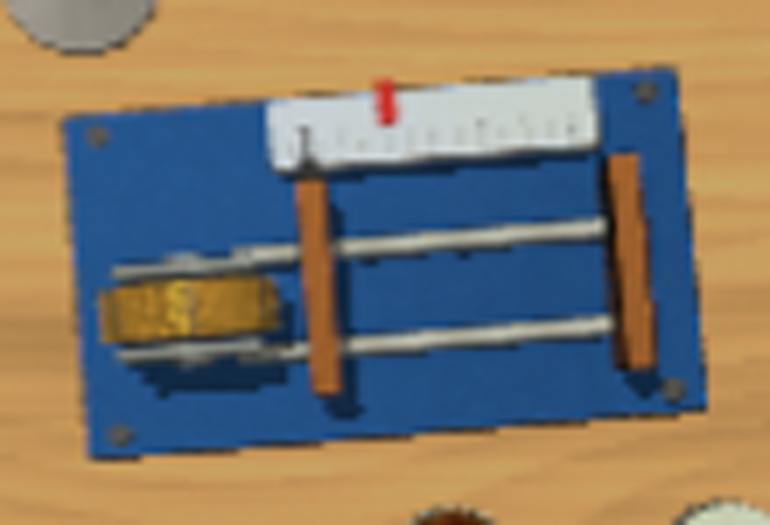

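The crop shows the jaw pointer near (304,135) and the clip at (387,103). The wheel centre is at about (187,310) and the fence's inner face at about x=612. The origin is evidently not at the plate's centre, so I'll fix the frame from a nearer wrist view.

```bash
python3 - <<'E'
from h import *
import pickle
yaw=183.65
r.servo_line([0.234,0.553,0.45],speed=.3)
p=[0.47,-0.03,0.45]
r.reach(p,[180,0,yaw]); r.grab(20)
r.servo_line([0.47,-0.03,0.38],speed=.2)
r.wait(.3)
s=snap('wrist','w1'); pickle.dump(s,open('w1.pkl','wb'))
q=r.sense(); print(q['clock'],q['tcp_pos'],q['orientation'],q['contact_force'],q['opening'],-s['R'].T@s['t'])
E
```

```text
4.8917 [ 0.47009468 -0.0300312   0.38104592] [-1.79982315e+02  9.55985921e-02 -1.76353051e+02] [0.33066423 0.43294486 0.00959358] 0.0003143405210774729 [ 0.38777515 -0.03467801  0.36130944]
```

View pics/w1.png

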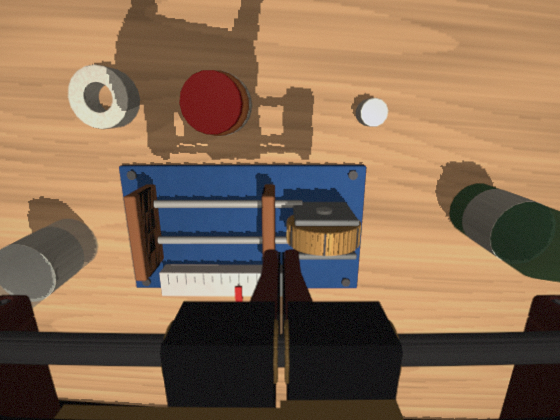

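The wrist view shows the wheel at about (322,235) and the clip at (239,293), but the fingers hide the pointer. With a half turn of the tool, the camera sits over the scale rail while the fingers are over the wheel.

```bash
python3 - <<'E'
from h import *
import pickle
S=pickle.load(open('s0.pkl','rb')); w=ray(S['top'],[266.7,229.3],.086)[0]; print('wheel est top cam',w)
s1=pickle.load(open('w1.pkl','rb'));print('plate corners w1',ray(s1,[[121,165],[366,165],[358,287],[137,287]],.01).round(4).tolist(), 'clip',ray(s1,[239,290],.036))
r.reach([w[0],w[1],.38],[180,0,3.65])
r.servo_line([w[0],w[1],.086+.05+.182],speed=.15); r.wait(.3)
s=snap('wrist','w2'); pickle.dump(s,open('w2.pkl','wb'))
q=r.sense(); print(q['clock'],q['tcp_pos'],q['orientation'],q['contact_force'],q['joints'])
print('tip px',proj(s,q['tcp_pos']-[0,0,.182]))
cv2.imwrite('pics/w2b.png',cv2.resize(s['frame'][...,::-1],(800,600),interpolation=cv2.INTER_CUBIC))
E
```

```text
wheel est top cam [0.49994231 0.01356704 0.086     ]
plate corners w1 [[0.4538, -0.2045, 0.01], [0.4374, 0.06, 0.01], [0.5852, 0.0713, 0.01], [0.6029, -0.1974, 0.01]] clip [[ 0.582818   -0.06989738  0.036     ]]
8.5333 [0.50005519 0.01357292 0.31880044] [ 1.79993031e+02 -7.42878722e-02  3.64987794e+00] [-0.15716884 -0.27308574 -0.17556832] [-2.34274174e+00 -1.03167278e+01  9.42804382e+01  8.29258394e-04
  9.59616801e+01  8.40074715e+01]
tip px [[281.76057043 267.15746957]]
```

View pics/w2b.png

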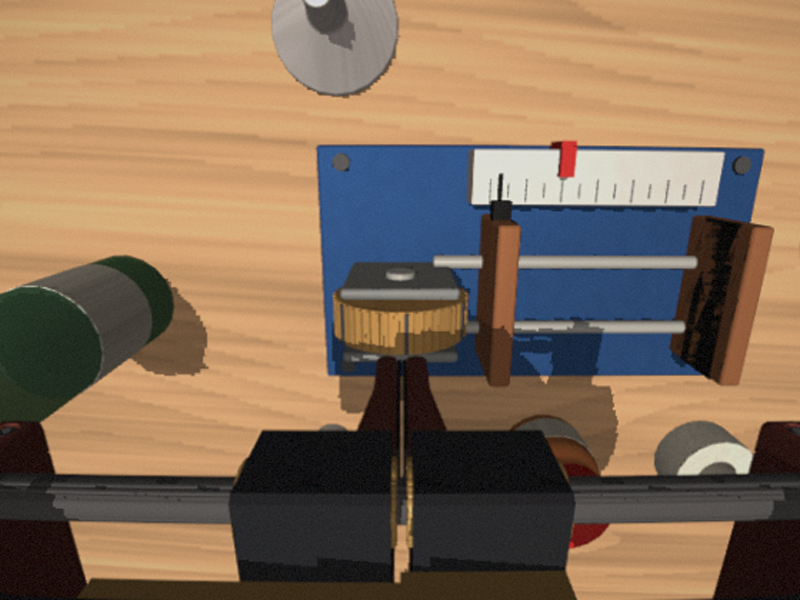

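A clear view, in 800x600 pixels: the pointer's tip is at (500,175) and the inner end of the clip at (567,177). The wheel spans u 334–467. The cheeks' top edges are at rows 294 and 357, and the fingers are at u≈402. I'll compute the numbers from these.

```bash
cat >> h.py <<'E'
def meas(s,yaw,show=False):
    "pointer->clip distance along guide y (negative = clip still further to -y)"
    f=s['frame']; h=cv2.cvtColor(f,cv2.COLOR_RGB2HSV)
    m=cv2.inRange(h,(0,150,110),(8,255,255))|cv2.inRange(h,(174,150,110),(180,255,255))
    m[int(f.shape[0]*.4):]=0
    n,l,st,ce=cv2.connectedComponentsWithStats(m)
    i=[j for j in range(1,n) if 30<st[j,4]<1500]; i=max(i,key=lambda j:st[j,4])
    e=np.array([-np.sin(yaw),np.cos(yaw)])
    ys,xs=np.nonzero(l==i); yb=ys.max()
    low=xs[ys>=yb-8]; clip=np.array([(low.min()+low.max())/2,yb])
    C=ray(s,clip,.036)[0]
    g=f.astype(int).max(2)
    # dark columns just beyond the scale ticks: rows of the clip's inner part
    row=slice(yb-1,yb+1)
    pr=g[yb-1:yb+2].mean(0); 
    # restrict to rail, left of clip +20 px
    return C,clip,pr,e,st[i]
E
python3 - <<'E'
from h import *
import pickle
s=pickle.load(open('w2.pkl','rb')); k=.7
P=lambda uv,z: ray(s,np.array(uv,float)*k,z)
print('plate',P([[318,146],[764,149],[329,375]],.01).round(4).tolist())
print('cheeks',P([[401,294],[401,357]],.076).round(4).tolist())
print('wheel sides',P([[334,310],[467,310]],.05).round(4).tolist())
print('fence inner top',P([[757,225],[722,380]],.065).round(4).tolist())
print('ptr,clip',P([[500,175],[567,177]],.036).round(4).tolist())
yaw=np.radians(3.65)
C,clip,pr,e,st=meas(s,yaw);print(C,clip,st); print(pr[325:400].round().astype(int))
print(s['frame'][clip[1].astype(int)-12:clip[1].astype(int)+12,346:356].max(2))
E
```

```text
plate [[0.5863, 0.0685, 0.01], [0.6033, -0.1981, 0.01], [0.4389, 0.0593, 0.01]]
cheeks [[0.5177, 0.0152, 0.076], [0.4839, 0.0131, 0.076]]
wheel sides [[0.4987, 0.0516, 0.05], [0.5034, -0.0227, 0.05]]
fence inner top [[0.5625, -0.1634, 0.065], [0.4759, -0.1682, 0.065]]
ptr,clip [[0.577, -0.0351, 0.036], [0.5784, -0.0719, 0.036]]
[ 0.57907587 -0.07106915  0.036     ] [396. 123.] [391  99  13  25 260]
[137 134 100  85  85  99 201 223 221 222 221 222 222 221 222 221 222 223
 222 221 223 222 223 208  89  39  66 177 222 222 221 221 222 221 220 220
 222 220 221 222 222 222 222 221 221 221 220 222 221 221 221 221 220 222
 220 220 222 221 221 222 221 221 220 222 205 155 145 172 183 184 184 186
 195 203 207]
[[222 221 220 222 222 221 221 222 221 221]
 [221 221 221 221 220 221 221 221 221 221]
 [221 221 221 220 221 220 220 222 222 220]
 [221 221 221 221 221 221 221 221 222 220]
 [221 220 222 222 223 221 222 221 221 221]
 [223 222 220 222 221 220 220 219 221 222]
 [220 220 221 222 222 222 220 221 223 221]
 [222 222 222 223 221 221 221 220 222 221]
 [221 220 221 222 223 223 223 222 222 222]
 [223 223 223 224 221 220 222 223 220 221]
 [221 224 224 177 142 139 186 223 223 223]
 [222 223 219 107  56  75 176 221 223 221]
 [222 224 219  88  32  61 178 222 223 221]
 [223 223 185  71  29  62 177 223 221 222]
 [222 224 179  66  31  64 181 220 223 222]
 [223 225 179  71  28  78 214 224 222 223]
 [222 226 179  72  25  76 219 224 222 222]
 [224 226 177  71  30  76 220 225 222 205]
 [225 226 145  56  29  81 219 226 222 181]
 [224 224 139  56  35 100 221 227 222 152]
 [224 227 137  51  33 104 219 226 221 150]
 [223 224 108  31  35 103 217 224 222 165]
 [222 225 105  38  32 104 218 225 223 165]
 [227 224 103  34  48 130 217 225 220 142]]
```

The wheel centre is at about (0.501, 0.0143), and both views agree. The pointer has about 36.5 mm to go, so about 110 mm of rolling. I'll try one stroke first.

```bash
cat >> h.py <<'E'
YAW=np.radians(3.65); E=np.array([-np.sin(YAW),np.cos(YAW)]); W=np.array([.501,.0143])
def at(d,z): p=W+E*d; return [p[0],p[1],z]
def gap(name):
    s=snap('wrist',name); C,clip,pr,e,st=meas(s,YAW)
    yb=int(clip[1]); f=s['frame'].astype(int); mx=f.max(2)
    w=np.clip(150-mx[yb+1:yb+3].mean(0),0,None)   # pointer: darkest narrow run on the rail
    w[:int(clip[0])-80]=0; w[int(clip[0])+60:]=0
    run=[x for x in range(len(w)) if mx[yb+1:yb+3,x].mean()<80]
    run=[x for x in run if w[x]>0]
    rail=mx[yb+3]; 
    ok=[x for x in run if rail[max(0,x-6)]>170 or rail[min(559,x+6)]>170]
    sel=[x for x in ok if mx[yb+1:yb+3,max(0,x-5)].mean()>170 and mx[yb+1:yb+3,x+5].mean()>170]
    if not sel: return None,clip,st
    u=np.average(sel,weights=w[sel]); P=ray(s,[u,yb],.036)[0]
    return (P-C)[:2]@E*1000,u,clip
def stroke(a,b,zc,F=7):
    r.servo_line(at(a,zc+.002),speed=.12); b0=r.sense()['contact_force'][2]; z=zc+.002
    while z>zc-.006:
        z-=.0004; r.servo_line(at(a,z),speed=.02); f=r.sense()['contact_force'][2]-b0
        if f>F: break
    r.servo_line(at(b,z),speed=.03); q=r.sense()
    print('z',round(z,4),'F',round(f,1),'end',(q['contact_force']).round(1),'tcp',q['tcp_pos'].round(4),'t',round(q['clock'],2))
    r.servo_line(at(b,zc+.006),speed=.1); return z
E
python3 - <<'E'
from h import *
print(gap('g0'))
stroke(.012,-.012,.086+.182)
r.wait(.1); print(gap('g1'),r.sense()['clock'])
E
```

```text
(np.float64(36.45828251846247), np.float64(350.4327628361858), array([397., 123.]))
z 0.266 F 7.1 end [-1.3 -1.7  8.8] tcp [0.502  0.0019 0.2673] t 12.6
(np.float64(28.24800437017535), np.float64(359.5230179028133), array([403., 126.])) 13.0
```

The stroke closed 8.2 mm for 24 mm rolled, as expected. Three more will nearly close it, with a measurement after each.

```bash
python3 - <<'E'
from h import *
for i in range(3):
    stroke(.012,-.012,.2675); r.wait(.1); g=gap(f'g{i+2}'); print(g)
    if g[0] is None or g[0]<8.5: break
cv2.imwrite('pics/v.png',cv2.resize(cv2.imread(f'pics/g{i+2}.png')[80:230,250:450],(800,600),interpolation=cv2.INTER_CUBIC))
E
```

```text
z 0.2659 F 8.2 end [-1.4 -1.2  9.2] tcp [0.502  0.0019 0.2673] t 16.55
(np.float64(20.103277549042097), np.float64(372.0232220609579), array([403., 126.]))
z 0.2663 F 7.2 end [-0.6 -0.7  7.2] tcp [0.502  0.002  0.2674] t 20.25
(np.float64(11.989546188262791), np.float64(384.55555555555554), array([403., 126.]))
z 0.2663 F 7.0 end [-2.3 -1.5  7.1] tcp [0.502  0.002  0.2674] t 23.95
(np.float64(2.9659022446447745), np.float64(398.44412607449857), array([403., 126.]))
```

View pics/v.png

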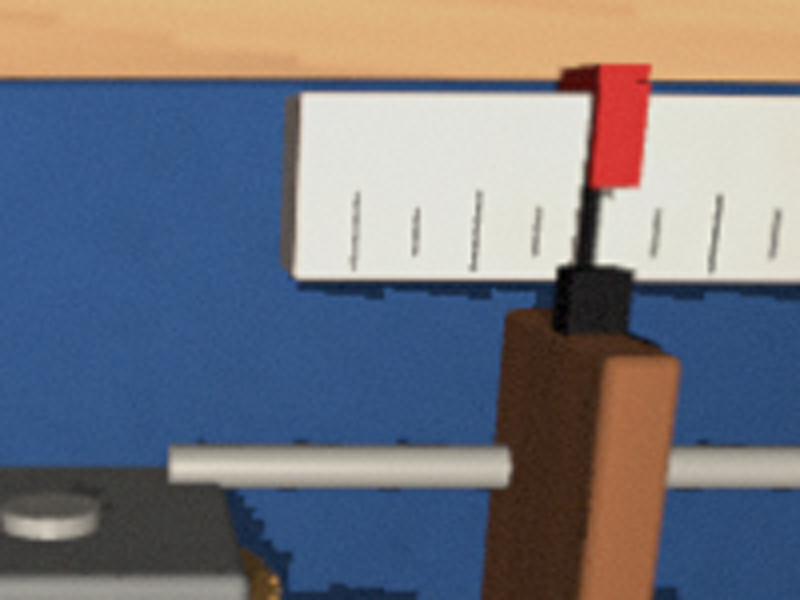

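The pointer's tip (592,190) is now at the left edge of the clip's inner end (590–638, middle 614). That leaves about 3.5 mm, or about 10.5 mm of rolling.

```bash
python3 - <<'E'
from h import *
stroke(.005,-.0055,.2675); r.wait(.1); print(gap('g6'))
r.servo_line(at(0,.318),speed=.15); r.wait(.3); s=snap('wrist','g7'); print(gap('g7'),r.sense()['clock'],r.sense()['contact_force'])
cv2.imwrite('pics/v2.png',cv2.resize(cv2.imread('pics/g7.png')[80:200,300:460],(800,600),interpolation=cv2.INTER_CUBIC))
E
```

```text
z 0.2671 F 8.0 end [-1.2 -1.8  6.7] tcp [0.5014 0.0086 0.268 ] t 26.64
(np.float64(0.967300160276177), np.float64(411.52), array([413., 127.]))
(np.float64(0.3941101072020816), np.float64(397.4953560371517), array([398., 123.])) 27.8917 [ 0.49378417 -0.2242079  -0.32785832]
```

View pics/v2.png

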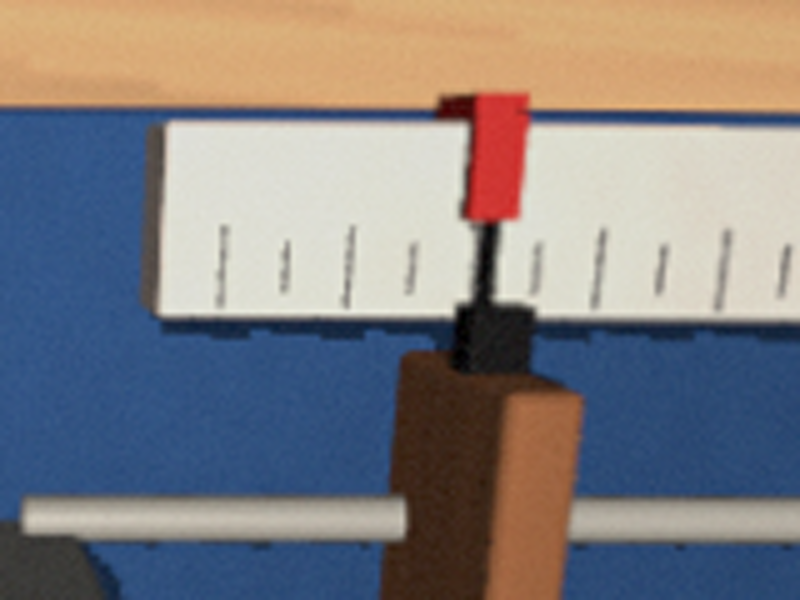

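The pointer's tip (488,222) lies well inside the clip's inner end (466–520, middle 493), less than 1 mm off the middle. The hand is clear, so I'll hand in.

```bash
python3 -c "
from station import r
r.hand_in()"
```

```text
the job is handed in; nothing more can be done
```

The bottle guide is set and the job is handed in; the interface reports no verdict. I rolled the wheel with the closed fingertips pressed on its top at 7 to 9 N, in four 24 mm strokes and one of 10.5 mm. Then I lifted the hand about 50 mm clear.

- **Pointer:** the last wrist picture puts the tip 0.4 mm from the clip's middle by my colour measurement, and about 0.7 mm by eye. Both are well inside the ±4.3 mm limit.
- **Hand clear:** the contact force read about zero at the end.
- **Time:** the clock stood at about 28 s of the 69 s allowed.
- **Disagreements:** single readings of the remaining gap differed by about 0.5 mm. The guide's origin turned out not to lie at the plate's centre, so I took the wheel's position from the wheel and cheek edges instead.
- **Not checked:** I took no final picture of the bottles and loose items. The hand stayed high except directly over the wheel.

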